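Reset the bench unit behind its push-latch cover

ROBOT

A 7-joint arm with a two-finger parallel gripper is mounted at the origin on a cart in front of the work surface, level with it; the furniture and walls round the work are solid. World frame = base frame: x ahead of the robot, y to its left, z up, the work surface at z = 0. Lengths are in mm, angles in rad, forces in N, time in s.
With the tool pointing down it reaches from about 400 to 750 mm from the base axis. Payload 19.5 kg.
Tool frame: the origin (TCP) lies at the very end of the fingers, on their centre line; the grasp point (between the pads) lies 19 mm behind it (tcp_to_grasp is the distance from the TCP to the grasp point, in mm); y points along the fingers, x is the direction in which the jaws open and shut, and the axes are right-handed (so a half turn about y gives the same grasp; the last joint's range is limited). The gripper opens to 85 mm and grips with 20 to 120 N. Pads are 22 mm wide; open, the fingers measure 114 mm over their backs; the gripper's body (76 mm by 85 mm) begins 54 mm behind the grasp point. The pads swing forward as they close: fully open they stand 13 mm farther back than shut.
Start: joints at [1.169, 0.707, -0.028, 1.485, 0.022, 0.951, -0.075], TCP at [202.441, -538.156, 231.268] pointing down, gripper open.
Joint ranges: [-2.71, 2.71], [-0.32, 2.16], [-1.57, 1.52], [0, 2.45], [-1.46, 4.6], [0, 2.02], [-2.83, 2.83]. Speed limits (rad/s): [1.89, 1.89, 2.57, 2.57, 3.01, 3.01, 3.01].

INTERFACE

Orientations are given as a unit quaternion [w, x, y, z].
In Python, from plant import read_state, snapshot, camera_params, finish_job, tcp_to_grasp gives the robot as it stands.
- The arm moves only by the tool jog_arm, never from a script. Its arguments are lists of equal length, an entry for each row: "hand": the gripper command: -1 is shut, 1 is fully open, values between are in proportion; "travel": the shift along the tool's x, y, z in cm, a list of three; "turn": the turn, a rotation vector about the tool's x, y, z in rad, a list of three. In form: {"hand": [hand, ...], "travel": [[tx, ty, tz], ...], "turn": [[wx, wy, wz], ...]}. A call has exactly 5 rows; each row is the pose to reach, as a shift and turn from the pose commanded when the call began, along the tool's axes at that moment; what a row does not reach only later rows make up. A row lasts 1/12 s, in which the tool goes at most 41.7 mm and 7.16 degrees, less where a joint would pass 70% of its speed; a pose out of reach is approached as far as the arm can. A call with a gripper value outside its range is refused whole. The fingers move at their own pace and stop on an object; "newtons" is the grip in N (left out, the last holds). Time passes only in rows, so rows that repeat a pose let the fingers close, or fill a call up. It gives the time, the measured TCP pose, the force and the opening at its end, in the units of the state.
- read_state(): the state, without advancing time (a new reading comes with each control period).
- snapshot(name): name is "scene" or "top"; returns (picture, depth): 400x640x3 uint8, red, green, blue; 400x640 float32, mm along the optical axis (not along the pixel's ray), 0 where there is no reading.
- camera_params(name): a dict with "vertical_fov" (degrees; the focal length in pixels is half the picture's height over the tangent of half this angle, whatever the lens; pixels are square), "cx", "cy" (the principal point, pixels), "rvec" (rotation vector, rad) and "tvec" (3), from world to camera coordinates, as OpenCV has them. Camera axes: x right, y down, z forward; pixel columns grow to the right and rows downward; lengths in mm; the calibration is good to about 2 mm. A picture is of the moment at which its call begins. camera_params takes no time and is no camera call.
- finish_job(): hands the job in, once; it reports no verdict.
The state is a dict: "time": time; "joint_positions": joint angles; "joint_vel": joint speeds; "joint_torque": joint torques, N m; "tcp_pos": TCP position; "ee_rot": TCP orientation; "contact_force": force on the tool from outside, world axes, zero at the start; "wrist_torque": the same for the moment, N m; "grip_width": finger opening in mm.
Only numpy, scipy, OpenCV 4.12 (cv2) and the standard library are available. Lean on these libraries where they do the work, as an engineer would, in place of code of your own. Each camera call takes 0.05 s, during which the arm holds its last target.

TASK

Press the push-latch cover of the grey control unit in and let go so that it pops open by itself, press the round reset button under it all the way down, then press the cover shut and in until it latches again. It is all done by pushing with the fingertips, nothing needs to be grasped or lifted; leave the mould block, the jar and the cutters beside the unit where they are.

Things in the scene. Friction and masses are not known exactly. Their poses are not given: they have to be found in the camera images.
- unit: Grey control unit fixed to the bench, 174 (x) x 124 (y) mm, 148 mm over the foot lugs; deck 62 mm above the bench. Origin: centre of its underside; x to its back, y left, z up; its front (plate with a small dial) looks along -x. The cover lies in the deck at x -11..65, y -42..42 mm, its top 67 mm above the bench when shut; under it a well x -13..67, y -45..45 mm, floor 32 mm above the bench.
- cover (a joint): Angle (rad) of the steel cover flap, 76 x 84 x 6 mm, hinged along its back edge: 0 shut and latched, 1.22 fully open, -0.07 pressed in to the stop (front edge 5 mm lower). Push-push latch: press past -0.055, best to the stop, and let go: from shut it springs open by itself in 1 s, from open it stays latched at 0. Pressed less, it returns as it was. About 3 to 5 N at the pad.
- unit_hinge (a point): Centre of the cover's hinge line, fixed to the unit 65 mm behind its origin and 64 mm above the bench; axes as the unit's.
- cover_press (a point): Point on the cover's outer (upper) face, at the middle of the ribbed press pad, 62 mm from the hinge line and 14 mm from the cover's front edge; it moves with the cover. Its z axis is the outward normal of the face, -x points along the cover from the hinge to the front edge.
- reset_button (a joint): Travel in m of the round black push button under the cover, 0 = up, 0.006 = fully down; spring-loaded, 1.5 N at the start and 5 N at the bottom, returns by itself.
- reset_button_top (a point): Centre of the button's top face: 26 mm across, 50 mm in front of the hinge line, 54 mm above the bench when up; pressed straight down. The open cover leans over the back of the well: its front edge is then 26 mm in front of the hinge line and 71 mm above it, so a hand that leans towards the unit's front has more room.
- mould: Loose brown rubber mould block, 50 x 77 x 22 mm, beside the unit; leave alone. Origin: centre of its underside.
- jar: Loose teal screw jar, 60 mm across, 60 mm high, beside the unit; leave alone. Origin: centre of its underside.
- cutters: Loose side cutters with blue handles lying flat in front of the unit, 105 mm long, 60 mm wide, 12 mm high; leave alone. Origin: centre of the underside.

How it is judged:
By the outcome, as a careful person would: the job done as asked, in the order asked, and still so for the second after the job is handed in, with the robot touching nothing.
It also fails if it takes over 67 s, if anything falls off the work surface, if the arm or the gripper's body presses on something with over 40 N, if the wrist force passes 120 N, or if a joint passes its speed limit or range.

## Working session

There is one attempt and no reset: what is moved stays moved. The work goes in short steps, Python scripts to look and compute and a tool call to move; the robot and the scene stay as the last step left them, time stands still between calls to the robot, and variables do not carry over. Pictures are saved under pics/ and viewed, and the job is handed in when it is done.

Besides the shell and the picture viewer there is one more tool, called after "Emit:" as name(argument=value, ...), one argument or row to a line, values as JSON. jog_arm: Moves the arm, as the interface text tells. Its arguments: {"type":"object","properties":{"hand":{"type":"array"},"travel":{"type":"array"},"turn":{"type":"array"},"newtons":{"type":"number"}},"required":["hand","travel","turn"]}

```bash
mkdir -p pics
python3 - <<'E'
from plant import *
import cv2,numpy as np
s=read_state();print({k:np.round(v,3).tolist() for k,v in s.items()})
for n in ("scene","top"):
    p,d=snapshot(n);cv2.imwrite(f"pics/{n}0.png",p[:,:,::-1]);np.save(f"{n}0.npy",d);print(n,camera_params(n))
E
```

```text
{'time': 0.0, 'joint_positions': [1.169, 0.707, -0.028, 1.485, 0.022, 0.951, -0.076], 'joint_vel': [0.0, 0.002, -0.001, 0.0, 0.001, -0.0, -0.001], 'joint_torque': [0.0, -88.321, 1.235, -23.617, 0.017, 0.007, 0.0], 'tcp_pos': [202.35, -537.953, 230.849], 'ee_rot': [0.582, -0.581, 0.403, -0.402], 'contact_force': [-0.311, -0.672, 0.251], 'wrist_torque': [-0.043, -0.026, 0.009], 'grip_width': 85.42}
scene {'vertical_fov': 54.76240832188999, 'cx': 315.63392599404625, 'cy': 204.04008718564424, 'rvec': array([ 0.59192234, -2.69848408,  1.07495286]), 'tvec': array([336.00204767, 389.08203085, 575.82296998])}
top {'vertical_fov': 57.90668942542425, 'cx': 319.64553083025993, 'cy': 196.35156771057012, 'rvec': array([ 2.11986963, -2.1672813 ,  0.13433704]), 'tvec': array([-248.8083487 ,  523.21219541,  871.48383746])}
```

View pics/scene0.png

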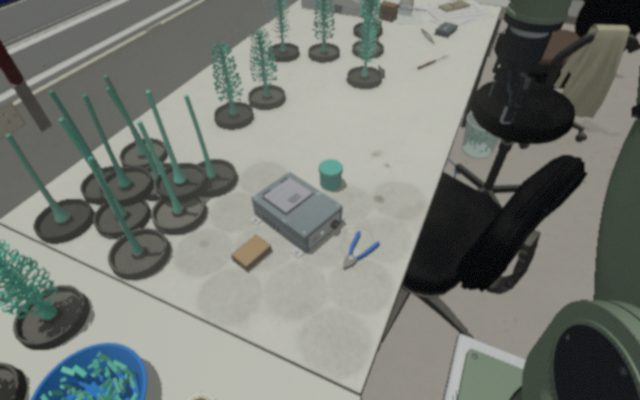

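View pics/top0.png

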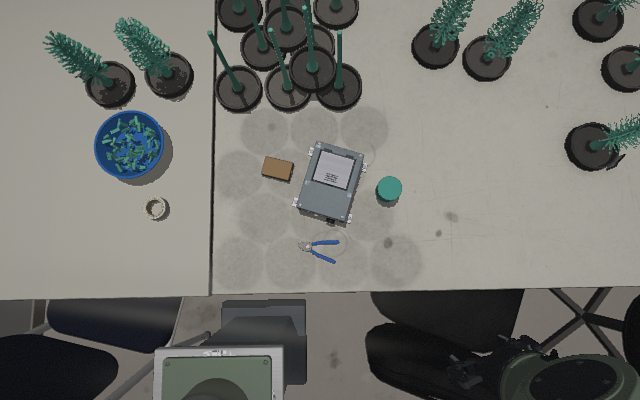

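The top view shows the unit at about (330,182), its front with the dial at (330,221) and its back towards (338,145). The mould is at (278,168), the jar at (389,189) and the cutters at (320,250). Next I'll measure the pose from depth.

```bash
cat > h.py <<'E'
import numpy as np,cv2
from plant import *
def cam(n):
    c=camera_params(n);f=200/np.tan(np.radians(c["vertical_fov"]/2))
    K=np.array([[f,0,c["cx"]],[0,f,c["cy"]],[0,0,1]]);R=cv2.Rodrigues(c["rvec"])[0];return K,R,c["tvec"].ravel(),c
def cloud(n,d):
    K,R,t,_=cam(n);v,u=np.mgrid[:400,:640]
    P=np.stack([(u-K[0,2])/K[0,0]*d,(v-K[1,2])/K[1,1]*d,d],-1)
    return (P-t)@R
def proj(n,X):
    K,R,t,_=cam(n);p=(np.atleast_2d(X)@R.T+t)@K.T;return p[:,:2]/p[:,2:]
E
python3 - <<'E'
from h import *
for n in("top","scene"):
    W=cloud(n,np.load(n+"0.npy"));
    W[np.load(n+"0.npy")==0]=np.nan
    print(n,"base",proj(n,[[0,0,0],[202,-538,231]]))
    box=(slice(135,230),slice(285,375)) if n=="top" else (slice(165,255),slice(240,350))
    w=W[box].reshape(-1,3)
    m=(w[:,2]>52)&(w[:,2]<75); q=w[m]
    r=cv2.minAreaRect(q[:,:2].astype(np.float32));print(n,m.sum(),r,cv2.boxPoints(r))
    h=np.histogram(w[:,2],np.arange(-10,90,4));print(h[0])
p=cv2.imread("pics/top0.png");cv2.imwrite("pics/crop.png",cv2.resize(p[120:280,240:420],None,fx=4,fy=3.75,interpolation=cv2.INTER_CUBIC))
p=cv2.imread("pics/scene0.png");cv2.imwrite("pics/crop2.png",cv2.resize(p[150:280,220:390],None,fx=4.5,fy=4.5,interpolation=cv2.INTER_CUBIC))
E
```

```text
top base [[216.43641117 413.38717108]
 [472.7567716  348.20288352]]
top 3442 ((553.5608520507812, -286.60357666015625), (124.14803314208984, 174.5064239501953), 71.95391082763672) [[ 451.37042 -318.59454]
 [ 617.2924  -372.6535 ]
 [ 655.7513  -254.61261]
 [ 489.82928 -200.55365]]
[   0  648 3515  538   53    7   10   76   47   10   78   25   35   14
   14   26   32 1299 1302  774   22    0    0    0]
scene base [[540.95819598 464.95999876]
 [497.12872752 114.97165911]]
scene 3383 ((536.5819702148438, -334.33477783203125), (230.2789764404297, 175.5132598876953), 71.72391510009766) [[ 417.1448  -416.1461 ]
 [ 583.80457 -471.18637]
 [ 656.01917 -252.52347]
 [ 489.35938 -197.48318]]
[   0  359 3848  346  136  103  132  352  273  131  171  152  154  117
  136  147  158 1519  893  729    5    0    0    0]
```

View pics/crop.png

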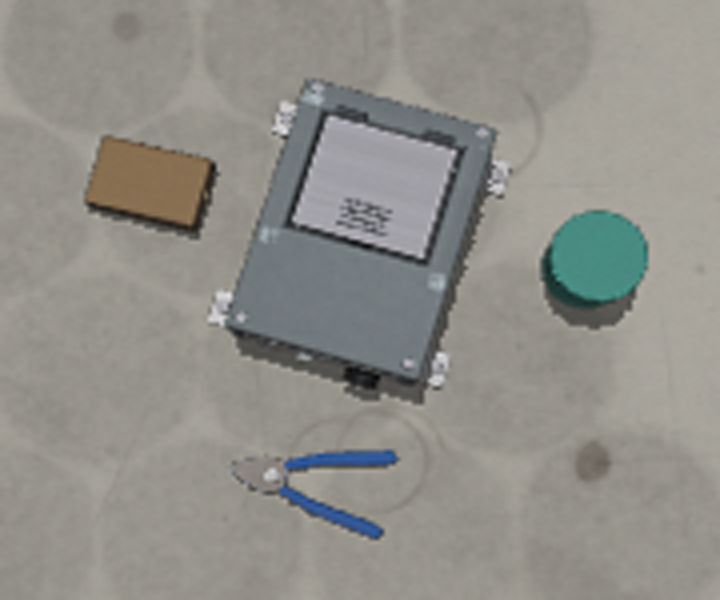

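View pics/crop2.png

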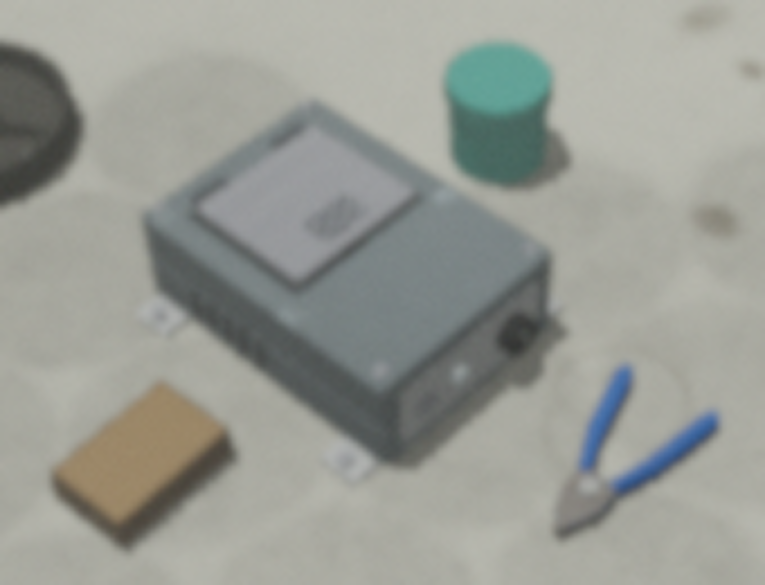

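```bash
cat >> h.py <<'E'
from scipy.spatial.transform import Rotation as Ro
C=np.array([553.5,-286.0,0]);yaw=np.radians(-18.0)
ux=np.array([np.cos(yaw),np.sin(yaw),0]);uy=np.array([-np.sin(yaw),np.cos(yaw),0]);uz=np.array([0,0,1.])
U=np.stack([ux,uy,uz],1)
def u2w(p): return C+U@np.array(p,float)
def w2u(p): return U.T@(np.array(p)-C)
def Rt(th,s=1):  # th deg: hand leans to the unit's front
    t=np.radians(th);y=np.sin(t)*ux-np.cos(t)*uz;x=s*uy;return np.stack([x,y,np.cross(x,y)],1)
def cur():
    s=read_state();q=s["ee_rot"];return s,np.array(s["tcp_pos"]),Ro.from_quat([q[1],q[2],q[3],q[0]]).as_matrix()
def plan(pu,th,s=1,base=None):
    st,p,R=cur()
    if base is not None:p,R=base
    d=R.T@(u2w(pu)-p)/10;w=Ro.from_matrix(R.T@Rt(th,s)).as_rotvec()
    print("to",pu,th,"travel cm",np.round(d,2),"turn",np.round(w,3),"deg",np.degrees(np.linalg.norm(w)).round(1))
def show():
    s,p,R=cur();print("t",round(s["time"],2),"unit",w2u(p).round(1),"tilt",np.degrees(np.arctan2(R[:,1]@ux,-R[2,1])).round(1),"x.uy",(R[:,0]@uy).round(3),"y.uy",(R[:,1]@uy).round(3),"F_u",(U.T@np.array(s["contact_force"])).round(1),"w",s["grip_width"],"j",np.round(s["joint_positions"],2))
E
python3 - <<'E'
from h import *
print(cur()[2].round(3)); show()
for s in(1,-1): plan([-40,0,200],30,s)
print(u2w([3,0,67]),u2w([15,0,54]))
E
```

```text
[[ 0.352 -0.     0.936]
 [-0.936  0.001  0.352]
 [-0.001 -1.    -0.   ]]
t 0.1 unit [-256.1 -348.1  230.9] tilt -0.0 x.uy -0.781 y.uy 0.001 F_u [ 0.1 -0.1 -0.8] w 85.62259358513259 j [ 1.17  0.71 -0.03  1.48  0.02  0.95 -0.08]
to [-40, 0, 200] 30 travel cm [-13.71   3.1   38.61] turn [-0.226 -2.397 -0.643] deg 142.8
to [-40, 0, 200] 30 travel cm [-13.71   3.1   38.61] turn [ 0.504  0.658 -0.177] deg 48.6
[ 556.35316955 -286.92705098   67.        ] [ 567.76584774 -290.63525492   54.        ]
```

Emit:
jog_arm(
  hand=[-1,-1,-1,-1,-1],
  travel=[
    [-1.2,0.3,3.5],
    [-2.5,0.6,7],
    [-3.8,0.9,10.5],
    [-5,1.2,14],
    [-6.3,1.5,17.5],
  ],
  turn=[
    [0.05,0.065,-0.018],
    [0.1,0.13,-0.035],
    [0.15,0.2,-0.053],
    [0.2,0.26,-0.07],
    [0.25,0.33,-0.09],
  ],
)

```text
time: 0.52
tcp_pos: [344.9, -416.7, 216.2]
ee_rot: [-0.556, 0.447, -0.413, 0.566]
contact_force: [1.3, -0.6, 0.2]
grip_width: 25.3
```

Run:
```python
from h import *
show();plan([-40,0,170],30,-1)
```

```text
t 0.52 unit [-158.1 -188.7  216.2] tilt 15.1 x.uy -0.944 y.uy 0.042 F_u [ 1.4 -0.1  0.2] w 25.27421132474234 j [ 0.98  0.61 -0.09  1.85 -0.26  0.51 -0.42]
to [-40, 0, 170] 30 travel cm [-14.19   8.32  15.69] turn [ 0.251  0.325 -0.085] deg 24.0
```

Emit:
jog_arm(
  hand=[-1,-1,-1,-1,-1],
  travel=[
    [-2.6,1.4,2.8],
    [-5.2,2.8,5.6],
    [-7.8,4.2,8.4],
    [-10.4,5.6,11.2],
    [-13,7,14.2],
  ],
  turn=[
    [0.05,0.065,-0.017],
    [0.1,0.13,-0.034],
    [0.15,0.195,-0.051],
    [0.2,0.26,-0.068],
    [0.251,0.325,-0.085],
  ],
)

```text
time: 0.93
tcp_pos: [499.4, -292.2, 193.3]
ee_rot: [-0.511, 0.304, -0.423, 0.684]
contact_force: [-1.8, -0.5, -1.3]
grip_width: 0.0
```

Emit:
jog_arm(
  hand=[-1,-1,-1,-1,-1],
  travel=[
    [0,0,0],
    [0,0,0],
    [0,0,0],
    [0,0,0],
    [0,0,0],
  ],
  turn=[
    [0,0,0],
    [0,0,0],
    [0,0,0],
    [0,0,0],
    [0,0,0],
  ],
)

```text
time: 1.35
tcp_pos: [500.5, -299.3, 196.6]
ee_rot: [-0.509, 0.305, -0.416, 0.689]
contact_force: [0.6, -1.2, 1.0]
grip_width: -0.2
```

Run:
```python
from h import *
show();plan([-4,0,90],30,-1)
p,d=snapshot("scene");cv2.imwrite("pics/s1.png",cv2.resize(p[60:280,180:480],None,fx=2.6,fy=2.6,interpolation=cv2.INTER_CUBIC)[:,:,::-1])
```

```text
t 1.35 unit [-46.3 -29.  196.6] tilt 27.9 x.uy -1.0 y.uy 0.01 F_u [ 1. -1.  1.] w -0.23014764719541161 j [ 0.65  0.65 -0.18  2.03 -0.74  0.   -0.59]
to [-4, 0, 90] 30 travel cm [-2.81 11.43 -1.22] turn [ 0.037  0.01  -0.01 ] deg 2.3
```

View pics/s1.png

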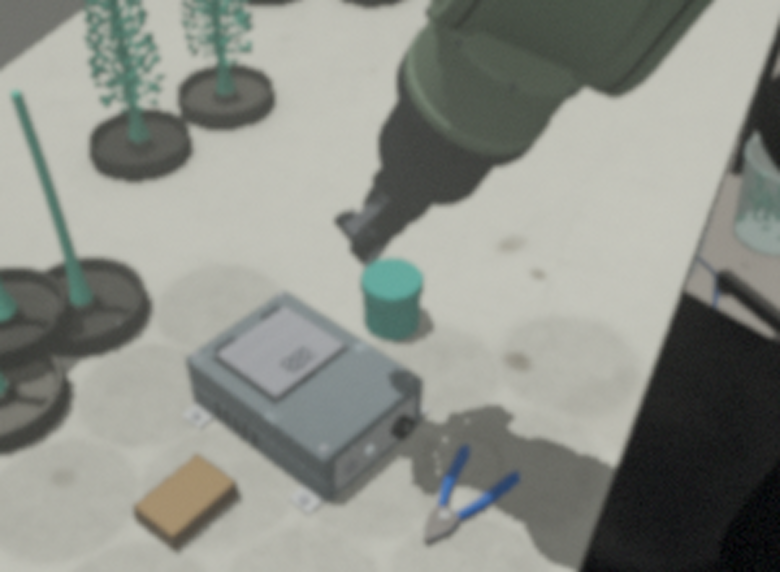

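Run:
```python
from h import *
plan([10,0,100],20,-1)
```

```text
to [10, 0, 100] 20 travel cm [-2.77 11.2   0.48] turn [-0.137  0.01  -0.009] deg 7.9
```

Emit:
jog_arm(
  hand=[-1,-1,-1,-1,-1],
  travel=[
    [-0.7,2.2,0.1],
    [-1.4,4.5,0.2],
    [-2.1,6.8,0.3],
    [-2.8,9,0.4],
    [-2.8,11,0.5],
  ],
  turn=[
    [-0.04,0,0],
    [-0.08,0.01,0],
    [-0.12,0.01,-0.01],
    [-0.137,0.01,-0.01],
    [-0.137,0.01,-0.01],
  ],
)

```text
time: 1.82
tcp_pos: [564.6, -285.9, 100.7]
ee_rot: [-0.483, 0.338, -0.463, 0.662]
contact_force: [0.3, 0.9, -0.1]
grip_width: -0.0
```

Emit:
jog_arm(
  hand=[-1,-1,-1,-1,-1],
  travel=[
    [0,0,0],
    [0,0,0],
    [0,0,0],
    [0,0,0],
    [0,0,0],
  ],
  turn=[
    [0,0,0],
    [0,0,0],
    [0,0,0],
    [0,0,0],
    [0,0,0],
  ],
)

```text
time: 2.23
tcp_pos: [562.9, -287.9, 102.9]
ee_rot: [-0.482, 0.337, -0.463, 0.663]
contact_force: [0.1, 0.5, -0.1]
grip_width: 0.5
```

Run:
```python
from h import *
show();plan([10,0,73],22,-1)
p,d=snapshot("scene");cv2.imwrite("pics/s2.png",cv2.resize(p[100:280,200:420],None,fx=3.3,fy=3.3,interpolation=cv2.INTER_CUBIC)[:,:,::-1])
p,d=snapshot("top");cv2.imwrite("pics/t2.png",cv2.resize(p[100:260,240:440],None,fx=3.6,fy=3.6,interpolation=cv2.INTER_CUBIC)[:,:,::-1])
```

```text
t 2.23 unit [  9.5   1.1 102.9] tilt 20.1 x.uy -1.0 y.uy -0.0 F_u [-0.   0.6 -0.1] w 0.5497204768851902 j [ 0.39  0.87  0.09  1.81 -0.78  0.16 -0.69]
to [10, 0, 73] 22 travel cm [ 0.11  2.82 -0.98] turn [0.033 0.001 0.   ] deg 1.9
```

View pics/s2.png

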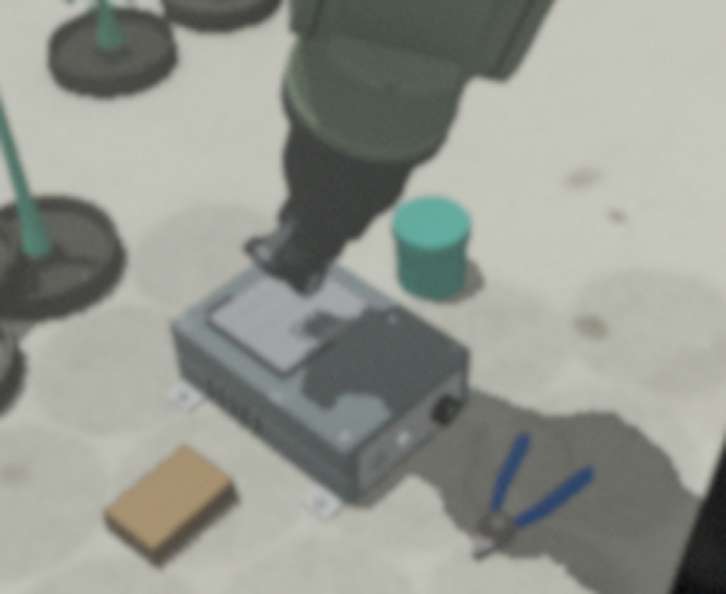

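View pics/t2.png

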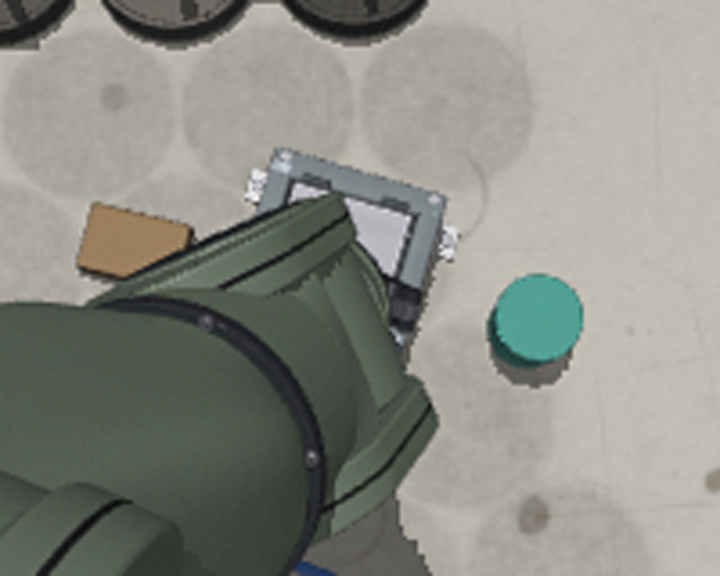

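Emit:
jog_arm(
  hand=[-1,-1,-1,-1,-1],
  travel=[
    [0,1,-0.36],
    [0.05,2,-0.72],
    [0.1,2.6,-0.94],
    [0.1,2.7,-0.98],
    [0.1,2.8,-1.02],
  ],
  turn=[
    [0,0,0],
    [0,0,0],
    [0,0,0],
    [0,0,0],
    [0,0,0],
  ],
)

```text
time: 2.75
tcp_pos: [562.7, -288.5, 72.1]
ee_rot: [-0.482, 0.337, -0.464, 0.663]
contact_force: [0.0, 0.6, -0.3]
grip_width: -0.0
```

Run:
```python
from h import *
show();plan([10,0,65],20,-1)
```

```text
t 2.75 unit [ 9.5  0.4 72.1] tilt 20.0 x.uy -1.0 y.uy 0.0 F_u [-0.2  0.6 -0.3] w -0.039390086203704495 j [ 0.44  0.92  0.01  1.82 -0.79  0.08 -0.66]
to [10, 0, 65] 20 travel cm [ 0.04  0.69 -0.2 ] turn [-0.     0.001 -0.   ] deg 0.1
```

Emit:
jog_arm(
  hand=[-1,-1,-1,-1,-1],
  travel=[
    [0,0.1,-0.03],
    [0,0.2,-0.07],
    [0,0.3,-0.1],
    [0,0.4,-0.14],
    [0,0.4,-0.14],
  ],
  turn=[
    [0,0,0],
    [0,0,0],
    [0,0,0],
    [0,0,0],
    [0,0,0],
  ],
)

```text
time: 3.17
tcp_pos: [563.0, -288.4, 67.9]
ee_rot: [-0.482, 0.338, -0.463, 0.663]
contact_force: [-0.5, -0.6, 1.7]
grip_width: -0.0
```

Emit:
jog_arm(
  hand=[-1,-1,-1,-1,-1],
  travel=[
    [0,0.05,-0.02],
    [0,0.1,-0.03],
    [0,0.15,-0.05],
    [0,0.2,-0.07],
    [0,0.2,-0.07],
  ],
  turn=[
    [0,0,0],
    [0,0,0],
    [0,0,0],
    [0,0,0],
    [0,0,0],
  ],
)

```text
time: 3.58
tcp_pos: [563.0, -288.4, 65.6]
ee_rot: [-0.482, 0.338, -0.463, 0.663]
contact_force: [0.1, 0.8, 3.0]
grip_width: -0.1
```

Run:
```python
from h import *
show()
```

```text
t 3.58 unit [ 9.7  0.6 65.6] tilt 20.0 x.uy -1.0 y.uy 0.0 F_u [-0.1  0.8  3. ] w -0.149579975191417 j [ 0.45  0.93 -0.    1.82 -0.79  0.06 -0.65]
```

Emit:
jog_arm(
  hand=[-1,-1,-1,-1,-1],
  travel=[
    [0,0.05,-0.02],
    [0,0.1,-0.03],
    [0,0.1,-0.03],
    [0,0.15,-0.05],
    [0,0.15,-0.05],
  ],
  turn=[
    [0,0,0],
    [0,0,0],
    [0,0,0],
    [0,0,0],
    [0,0,0],
  ],
)

```text
time: 4.0
tcp_pos: [563.1, -288.5, 64.8]
ee_rot: [-0.482, 0.337, -0.463, 0.663]
contact_force: [-5.5, 2.8, 17.5]
grip_width: 0.3
```

Emit:
jog_arm(
  hand=[-1,-1,-1,-1,-1],
  travel=[
    [0,0.05,-0.02],
    [0,0.1,-0.03],
    [0,0.1,-0.03],
    [0,0.15,-0.05],
    [0,0.15,-0.05],
  ],
  turn=[
    [0,0,0],
    [0,0,0],
    [0,0,0],
    [0,0,0],
    [0,0,0],
  ],
)

```text
time: 4.42
tcp_pos: [563.3, -288.6, 64.2]
ee_rot: [-0.482, 0.337, -0.463, 0.663]
contact_force: [-14.3, 6.9, 38.0]
grip_width: 0.2
```

Emit:
jog_arm(
  hand=[-1,-1,-1,-1,-1],
  travel=[
    [0,-4,-0.5],
    [0,-8,-1],
    [0,-12,-1.5],
    [0,-12,-1.5],
    [0,-12,-1.5],
  ],
  turn=[
    [0,0,0],
    [0,0,0],
    [0,0,0],
    [0,0,0],
    [0,0,0],
  ],
)

```text
time: 4.83
tcp_pos: [510.7, -271.4, 171.9]
ee_rot: [-0.482, 0.337, -0.462, 0.663]
contact_force: [0.1, 0.0, -0.2]
grip_width: -0.0
```

Emit:
jog_arm(
  hand=[-1,-1,-1,-1,-1],
  travel=[
    [0,0,0],
    [0,0,0],
    [0,0,0],
    [0,0,0],
    [0,0,0],
  ],
  turn=[
    [0,0,0],
    [0,0,0],
    [0,0,0],
    [0,0,0],
    [0,0,0],
  ],
)

```text
time: 5.25
tcp_pos: [510.4, -271.4, 169.5]
ee_rot: [-0.482, 0.338, -0.464, 0.662]
contact_force: [-0.0, 0.3, -0.1]
grip_width: -0.4
```

Emit:
jog_arm(
  hand=[-1,-1,-1,-1,-1],
  travel=[
    [0,0,0],
    [0,0,0],
    [0,0,0],
    [0,0,0],
    [0,0,0],
  ],
  turn=[
    [0,0,0],
    [0,0,0],
    [0,0,0],
    [0,0,0],
    [0,0,0],
  ],
)

```text
time: 5.67
tcp_pos: [510.5, -271.4, 170.2]
ee_rot: [-0.482, 0.338, -0.463, 0.663]
contact_force: [0.3, -0.5, -1.1]
grip_width: 0.2
```

Run:
```python
from h import *
show();plan([17,0,62],22,-1)
p,d=snapshot("scene");np.save("s3.npy",d);cv2.imwrite("pics/s3.png",cv2.resize(p[100:280,200:420],None,fx=3.3,fy=3.3,interpolation=cv2.INTER_CUBIC)[:,:,::-1])
p,d=snapshot("top");np.save("t3.npy",d);cv2.imwrite("pics/t3.png",cv2.resize(p[100:260,240:440],None,fx=3.6,fy=3.6,interpolation=cv2.INTER_CUBIC)[:,:,::-1])
```

```text
t 5.67 unit [-45.4   0.6 170.2] tilt 20.0 x.uy -1.0 y.uy 0.0 F_u [ 0.4 -0.4 -1.1] w 0.18235161780303102 j [ 0.38  0.7   0.15  1.94 -0.77  0.21 -0.68]
to [17, 0, 62] 22 travel cm [ 0.07 12.3   2.16] turn [ 0.034  0.002 -0.   ] deg 2.0
```

View pics/s3.png

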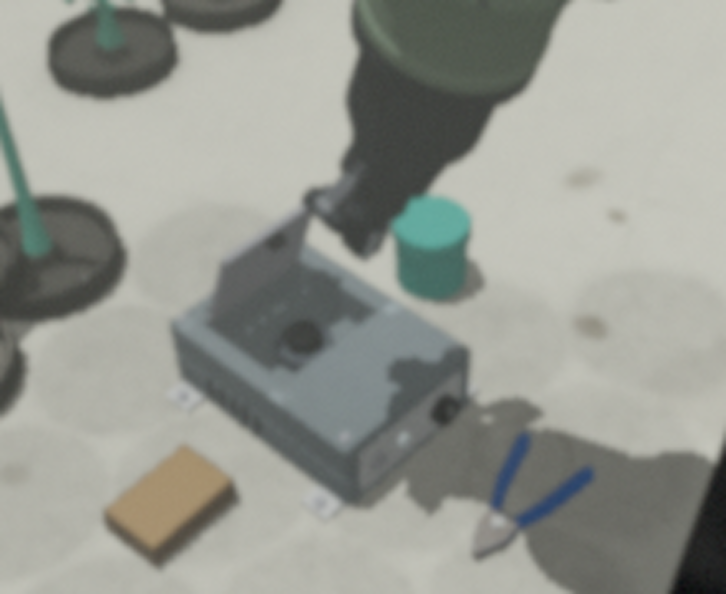

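View pics/t3.png

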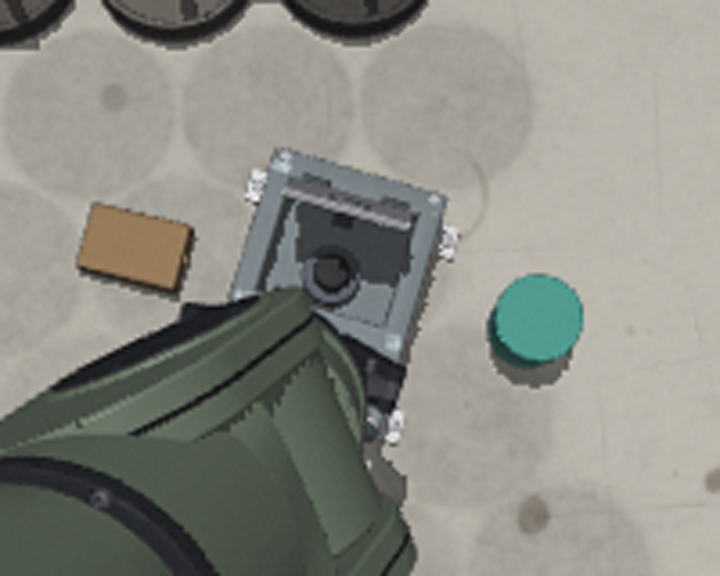

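The cover is open. In the top crop it stands at (345,205), and the button shows at about (330,272). I'll check the button's position against my unit frame.

Run:
```python
from h import *
print("top px pred crop",(proj("top",u2w([15,0,54]))-[240,100])*3.6, "edge pred",(proj("top",np.array([u2w([39,y,135]) for y in(-42,42)]))-[240,100])*3.6)
print("scene pred crop",(proj("scene",u2w([15,0,54]))-[200,100])*3.3,"edge",(proj("scene",np.array([u2w([39,y,135]) for y in(-42,42)]))-[200,100])*3.3)
W=cloud("top",np.load("t3.npy"));u,v=332,176
w=W[v-1:v+2,u-1:u+2].reshape(-1,3);print([w2u(x).round(1) for x in w[::3]])
plan([17,0,60],22,-1);
```

```text
top px pred crop [[328.93276948 269.48920597]] edge pred [[406.56903483 226.77090012]
 [277.98701021 189.45248162]]
scene pred crop [[302.15113206 331.17034708]] edge [[314.25654491 197.83266986]
 [221.80242145 260.27877173]]
[array([14.2,  0.7, 54.9]), array([12.5,  0.2, 51.3]), array([ 9.5, -0.7, 54.3])]
to [17, 0, 60] 22 travel cm [ 0.07 12.49  2.09] turn [ 0.034  0.002 -0.   ] deg 2.0
```

Emit:
jog_arm(
  hand=[-1,-1,-1,-1,-1],
  travel=[
    [0,3.5,0.7],
    [0,7,1.4],
    [0,10,1.9],
    [0,11.5,2.1],
    [0,12.1,2.1],
  ],
  turn=[
    [0.02,0,0],
    [0.03,0,0],
    [0.03,0,0],
    [0.03,0,0],
    [0.03,0,0],
  ],
)

```text
time: 6.18
tcp_pos: [568.9, -290.4, 61.4]
ee_rot: [-0.487, 0.331, -0.455, 0.669]
contact_force: [-0.6, 0.4, 0.1]
grip_width: 0.1
```

Emit:
jog_arm(
  hand=[-1,-1,-1,-1,-1],
  travel=[
    [0,0,0],
    [0,0,0],
    [0,0,0],
    [0,0,0],
    [0,0,0],
  ],
  turn=[
    [0,0,0],
    [0,0,0],
    [0,0,0],
    [0,0,0],
    [0,0,0],
  ],
)

```text
time: 6.6
tcp_pos: [569.2, -290.5, 64.9]
ee_rot: [-0.487, 0.33, -0.453, 0.669]
contact_force: [-0.1, -0.5, -0.3]
grip_width: 0.1
```

Run:
```python
from h import *
show();plan([17,0,52],22,-1)
p,d=snapshot("scene");cv2.imwrite("pics/s4.png",cv2.resize(p[100:280,200:420],None,fx=3.3,fy=3.3,interpolation=cv2.INTER_CUBIC)[:,:,::-1])
```

```text
t 6.6 unit [16.3  0.5 64.9] tilt 21.8 x.uy -1.0 y.uy 0.0 F_u [ 0.  -0.5 -0.3] w 0.10436499567674672 j [ 0.48  0.93 -0.06  1.83 -0.83  0.   -0.6 ]
to [17, 0, 52] 22 travel cm [ 0.05  1.23 -0.41] turn [ 0.004  0.002 -0.   ] deg 0.3
```

View pics/s4.png

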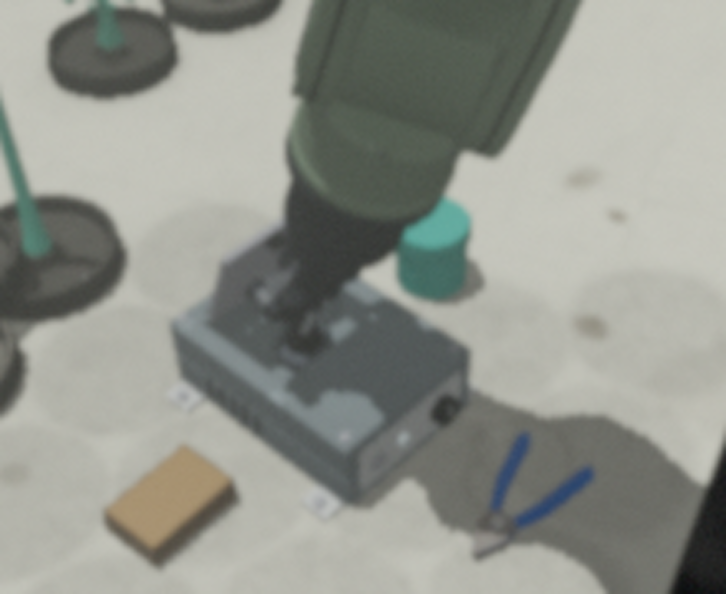

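Emit:
jog_arm(
  hand=[-1,-1,-1,-1,-1],
  travel=[
    [0,0,0],
    [0,0,0],
    [0,0.15,-0.06],
    [0,0.3,-0.12],
    [0,0.3,-0.12],
  ],
  turn=[
    [-0.03,0,0],
    [-0.07,0,0],
    [-0.07,0,0],
    [-0.07,0,0],
    [-0.07,0,0],
  ],
)

```text
time: 7.07
tcp_pos: [568.8, -290.0, 60.3]
ee_rot: [-0.475, 0.347, -0.477, 0.653]
contact_force: [0.1, -0.1, -0.3]
grip_width: -0.0
```

Run:
```python
from h import *
show();plan([17,0,52],18,-1);print(read_state()["joint_positions"][5])
```

```text
t 7.07 unit [15.8  0.9 60.3] tilt 17.7 x.uy -1.0 y.uy 0.0 F_u [ 0.1 -0.1 -0.3] w -0.029625988068803018 j [ 0.38  0.95  0.12  1.76 -0.84  0.18 -0.64]
to [17, 0, 52] 18 travel cm [ 0.09  0.82 -0.14] turn [ 0.005  0.002 -0.   ] deg 0.3
0.18180038191574355
```

Emit:
jog_arm(
  hand=[-1,-1,-1,-1,-1],
  travel=[
    [0,0.06,0.2],
    [0,0.2,0.15],
    [0,0.3,0.1],
    [0,0.4,0.08],
    [0,0.4,0.08],
  ],
  turn=[
    [0,0,0],
    [0,0,0],
    [0,0,0],
    [0,0,0],
    [0,0,0],
  ],
)

```text
time: 7.48
tcp_pos: [570.7, -291.1, 56.9]
ee_rot: [-0.475, 0.347, -0.477, 0.653]
contact_force: [-0.7, -0.2, 0.3]
grip_width: -0.1
```

Emit:
jog_arm(
  hand=[-1,-1,-1,-1,-1],
  travel=[
    [0,0.1,-0.03],
    [0,0.2,-0.06],
    [0,0.28,-0.09],
    [0,0.38,-0.12],
    [0,0.38,-0.12],
  ],
  turn=[
    [0,0,0],
    [0,0,0],
    [0,0,0],
    [0,0,0],
    [0,0,0],
  ],
)

```text
time: 7.9
tcp_pos: [570.9, -291.1, 53.1]
ee_rot: [-0.475, 0.347, -0.477, 0.653]
contact_force: [-1.0, -0.1, 2.6]
grip_width: -0.3
```

Emit:
jog_arm(
  hand=[-1,-1,-1,-1,-1],
  travel=[
    [0,0.05,-0.02],
    [0,0.1,-0.03],
    [0,0.15,-0.05],
    [0,0.19,-0.06],
    [0,0.19,-0.06],
  ],
  turn=[
    [0,0,0],
    [0,0,0],
    [0,0,0],
    [0,0,0],
    [0,0,0],
  ],
)

```text
time: 8.32
tcp_pos: [570.9, -291.1, 51.2]
ee_rot: [-0.475, 0.347, -0.477, 0.653]
contact_force: [-1.2, -0.6, 3.7]
grip_width: -0.1
```

Emit:
jog_arm(
  hand=[-1,-1,-1,-1,-1],
  travel=[
    [0,0.05,-0.02],
    [0,0.1,-0.03],
    [0,0.15,-0.05],
    [0,0.19,-0.06],
    [0,0.19,-0.06],
  ],
  turn=[
    [0,0,0],
    [0,0,0],
    [0,0,0],
    [0,0,0],
    [0,0,0],
  ],
)

```text
time: 8.73
tcp_pos: [571.1, -291.2, 49.8]
ee_rot: [-0.475, 0.347, -0.477, 0.653]
contact_force: [-6.1, 2.4, 17.6]
grip_width: 0.3
```

Emit:
jog_arm(
  hand=[-1,-1,-1,-1,-1],
  travel=[
    [0,0.05,-0.02],
    [0,0.1,-0.03],
    [0,0.15,-0.05],
    [0,0.15,-0.05],
    [0,0.15,-0.05],
  ],
  turn=[
    [0,0,0],
    [0,0,0],
    [0,0,0],
    [0,0,0],
    [0,0,0],
  ],
)

```text
time: 9.15
tcp_pos: [571.2, -291.3, 49.3]
ee_rot: [-0.475, 0.347, -0.476, 0.653]
contact_force: [-13.4, 6.5, 35.9]
grip_width: 0.2
```

Run:
```python
from h import *
show()
p,d=snapshot("scene");cv2.imwrite("pics/s5.png",cv2.resize(p[130:230,220:360],None,fx=5.5,fy=5.5,interpolation=cv2.INTER_CUBIC)[:,:,::-1])
```

```text
t 9.15 unit [18.5  0.4 49.3] tilt 17.8 x.uy -1.0 y.uy 0.0 F_u [-14.8   2.   35.9] w 0.22528438665129003 j [ 0.39  0.97  0.1   1.76 -0.85  0.16 -0.63]
```

View pics/s5.png

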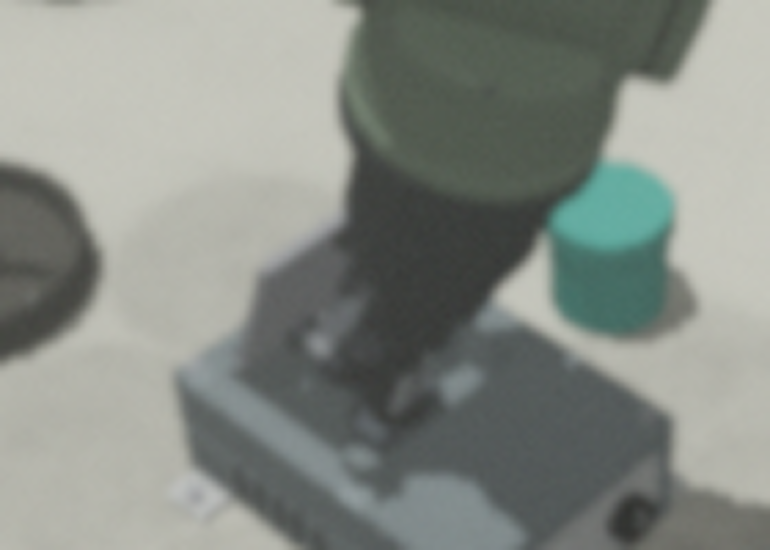

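Fingertip force climbed from about 4 N to 36 N over roughly 2 mm at TCP z ≈ 50. That matches the button's bottom stop, using the tip offset I measured on the cover. I'll retract, then check the clearance behind the unit.

Emit:
jog_arm(
  hand=[-1,-1,-1,-1,-1],
  travel=[
    [0,-4,-0.3],
    [0,-8,-0.8],
    [0,-12,-1.5],
    [0,-14,-1.7],
    [0,-14,-1.7],
  ],
  turn=[
    [0,0,0],
    [0,0,0],
    [0,0,0],
    [0,0,0],
    [0,0,0],
  ],
)

```text
time: 9.62
tcp_pos: [514.8, -273.1, 179.7]
ee_rot: [-0.476, 0.346, -0.476, 0.654]
contact_force: [-0.3, 0.6, 0.7]
grip_width: 0.2
```

Run:
```python
from h import *
d=np.load("top0.npy");W=cloud("top",d);w=W[d>0];q=(w-C)@U
m=(q[:,2]>40)&(q[:,0]>88)&(q[:,0]<260)&(abs(q[:,1])<150)
q=q[m];print(m.sum())
for x in range(80,260,20):
    for y in range(-150,150,30):
        k=(q[:,0]>=x)&(q[:,0]<x+20)&(q[:,1]>=y)&(q[:,1]<y+30)
        if k.sum()>2: print((x,y),k.sum(),q[k,2].max().round())
show();plan([0,0,205],0,-1);plan([90,0,180],0,-1)
p,d=snapshot("top");np.save("t6.npy",d);cv2.imwrite("pics/t6.png",cv2.resize(p[100:260,240:440],None,fx=3.6,fy=3.6,interpolation=cv2.INTER_CUBIC)[:,:,::-1])
```

```text
435
(200, 90) 20 53.0
(200, 120) 47 54.0
(220, 60) 18 54.0
(220, 90) 39 55.0
(220, 120) 7 52.0
(240, 30) 219 256.0
(240, 60) 80 258.0
(240, 120) 4 288.0
t 9.62 unit [-40.8   0.3 179.7] tilt 17.9 x.uy -1.0 y.uy -0.0 F_u [-0.5  0.5  0.7] w 0.1600506648163005 j [ 0.29  0.71  0.3   1.88 -0.77  0.35 -0.69]
to [0, 0, 205] 0 travel cm [ 0.04 -1.15  4.66] turn [-0.313  0.001  0.001] deg 17.9
to [90, 0, 180] 0 travel cm [ 0.05  3.99 12.46] turn [-0.313  0.001  0.001] deg 17.9
```

View pics/t6.png

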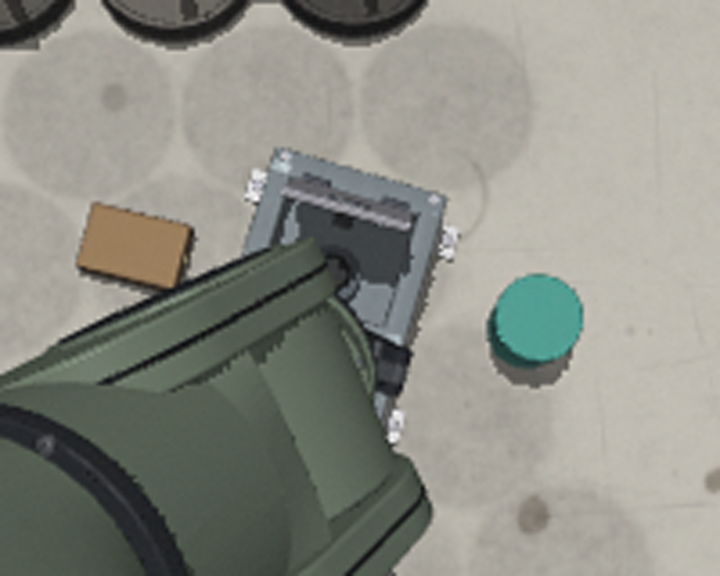

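Run:
```python
from h import *
plan([0,0,215],0,-1);plan([40,0,215],0,-1);plan([85,0,200],0,-1)
```

```text
to [0, 0, 215] 0 travel cm [ 0.08 -2.32  4.99] turn [-0.311  0.002  0.   ] deg 17.8
to [40, 0, 215] 0 travel cm [ 0.09 -1.1   8.8 ] turn [-0.311  0.002  0.   ] deg 17.8
to [85, 0, 200] 0 travel cm [ 0.1   1.71 12.62] turn [-0.311  0.002  0.   ] deg 17.8
```

Emit:
jog_arm(
  hand=[-1,-1,-1,-1,-1],
  travel=[
    [0,-2,1.5],
    [0,-2.3,5],
    [0.1,-1.1,8.8],
    [0.1,1.7,12.6],
    [0.1,1.7,12.6],
  ],
  turn=[
    [-0.1,0,0],
    [-0.2,0,0],
    [-0.31,0,0],
    [-0.31,0,0],
    [-0.31,0,0],
  ],
)

```text
time: 10.08
tcp_pos: [603.9, -300.5, 199.7]
ee_rot: [-0.432, 0.402, -0.56, 0.582]
contact_force: [1.0, 0.4, 0.9]
grip_width: -0.0
```

Emit:
jog_arm(
  hand=[-1,-1,-1,-1,-1],
  travel=[
    [0,0,0],
    [0,0,0],
    [0,0,0],
    [0,0,0],
    [0,0,0],
  ],
  turn=[
    [0,0,0],
    [0,0,0],
    [0,0,0],
    [0,0,0],
    [0,0,0],
  ],
)

```text
time: 10.5
tcp_pos: [602.4, -300.8, 200.8]
ee_rot: [-0.432, 0.4, -0.559, 0.583]
contact_force: [0.6, 0.7, -0.3]
grip_width: -0.2
```

Run:
```python
from h import *
show();plan([82,0,120],0,-1)
p,d=snapshot("scene");cv2.imwrite("pics/s7.png",cv2.resize(p[100:280,200:420],None,fx=3.3,fy=3.3,interpolation=cv2.INTER_CUBIC)[:,:,::-1])
```

```text
t 10.5 unit [ 51.1   1.  200.8] tilt 3.1 x.uy -1.0 y.uy 0.017 F_u [ 0.3  0.9 -0.3] w -0.19642358418825842 j [ 0.2   0.94  0.59  1.19 -0.56  1.11 -1.06]
to [82, 0, 120] 0 travel cm [0.25 8.23 2.65] turn [-0.054  0.003 -0.017] deg 3.2
```

View pics/s7.png

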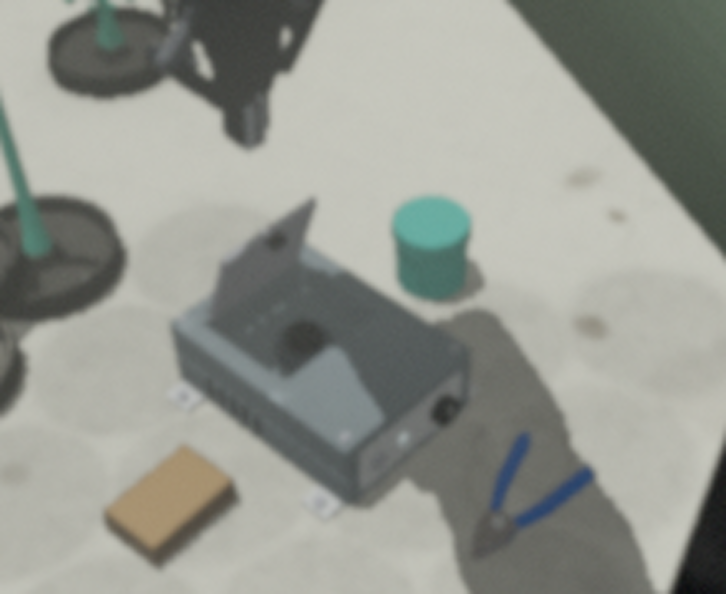

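Emit:
jog_arm(
  hand=[-1,-1,-1,-1,-1],
  travel=[
    [0.1,0,1.5],
    [0.2,0,3.4],
    [0.2,0,3.4],
    [0.2,2,3.4],
    [0.2,4,3.2],
  ],
  turn=[
    [-0.03,0,0],
    [-0.054,0,-0.017],
    [-0.054,0,-0.017],
    [-0.054,0,-0.017],
    [-0.054,0,-0.017],
  ],
)

```text
time: 10.97
tcp_pos: [635.2, -313.0, 162.5]
ee_rot: [-0.417, 0.416, -0.571, 0.572]
contact_force: [0.8, -0.5, -0.7]
grip_width: -0.0
```

Run:
```python
from h import *
show();plan([85,0,120],0,-1)
```

```text
t 10.97 unit [ 86.   -0.4 162.5] tilt 0.1 x.uy -1.0 y.uy -0.001 F_u [ 0.9 -0.3 -0.7] w -0.0039698369278133175 j [ 0.23  1.07  0.59  0.99 -0.55  1.22 -1.14]
to [85, 0, 120] 0 travel cm [-0.05  4.25 -0.11] turn [-0.002  0.003  0.001] deg 0.2
```

Emit:
jog_arm(
  hand=[-1,-1,-1,-1,-1],
  travel=[
    [0,2,0],
    [0,3.5,0],
    [0,4,0],
    [0,4,0],
    [0,4,0],
  ],
  turn=[
    [0,0,0],
    [0,0,0],
    [0,0,0],
    [0,0,0],
    [0,0,0],
  ],
)

```text
time: 11.38
tcp_pos: [635.0, -312.8, 123.4]
ee_rot: [-0.416, 0.417, -0.571, 0.572]
contact_force: [0.2, 1.0, 0.6]
grip_width: 0.3
```

Run:
```python
from h import *
show()
p,d=snapshot("scene");cv2.imwrite("pics/s8.png",cv2.resize(p[100:280,200:420],None,fx=3.3,fy=3.3,interpolation=cv2.INTER_CUBIC)[:,:,::-1])
```

```text
t 11.38 unit [ 85.8  -0.3 123.4] tilt 0.0 x.uy -1.0 y.uy -0.001 F_u [-0.1  1.   0.6] w 0.317790500045391 j [ 0.22  1.11  0.58  1.03 -0.57  1.14 -1.12]
```

View pics/s8.png

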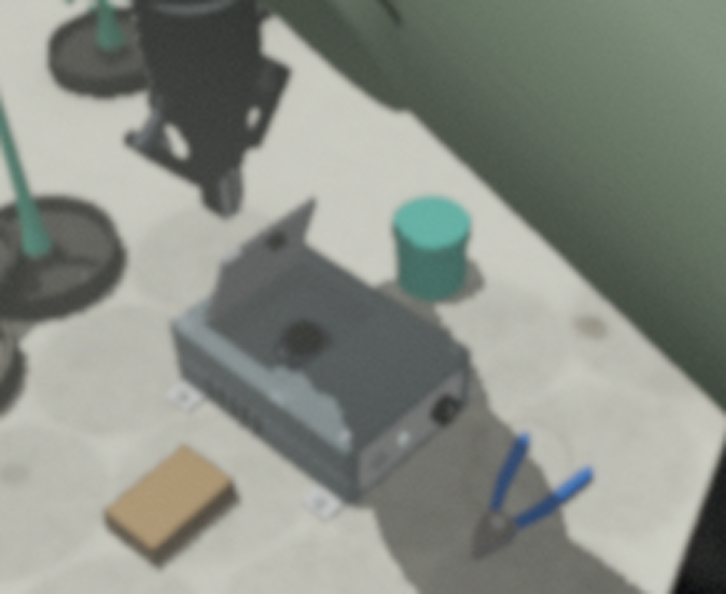

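Emit:
jog_arm(
  hand=[-1,-1,-1,-1,-1],
  travel=[
    [0,0,-1.4],
    [0,0,-2.4],
    [0,0.1,-3.4],
    [0,0.4,-4.1],
    [0,0.6,-4.6],
  ],
  turn=[
    [0,0,0],
    [0,0,0],
    [0,0,0],
    [0,0,0],
    [0,0,0],
  ],
)

```text
time: 11.85
tcp_pos: [591.4, -298.7, 117.7]
ee_rot: [-0.417, 0.416, -0.571, 0.572]
contact_force: [2.4, -0.9, -0.8]
grip_width: 0.2
```

Run:
```python
from h import *
show()
p,d=snapshot("scene");cv2.imwrite("pics/s9.png",cv2.resize(p[100:280,200:420],None,fx=3.3,fy=3.3,interpolation=cv2.INTER_CUBIC)[:,:,::-1])
```

```text
t 11.85 unit [ 40.   -0.4 117.7] tilt 0.1 x.uy -1.0 y.uy -0.001 F_u [ 2.6 -0.1 -0.8] w 0.18512790970793022 j [ 0.2   1.04  0.56  1.26 -0.58  0.99 -1.03]
```

View pics/s9.png

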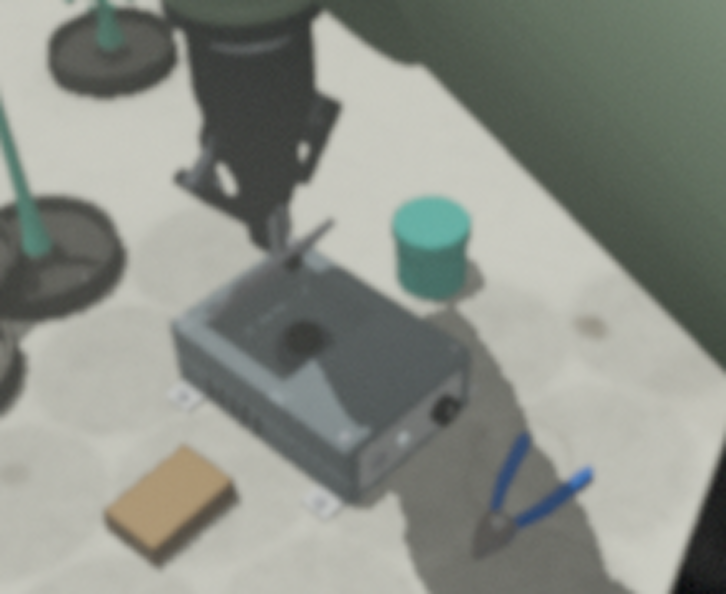

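Emit:
jog_arm(
  hand=[-1,-1,-1,-1,-1],
  travel=[
    [0,0.3,-0.6],
    [0,0.9,-1.3],
    [0,1.6,-1.8],
    [0,2.3,-2.3],
    [0,2.9,-2.5],
  ],
  turn=[
    [0,0,0],
    [0,0,0],
    [0,0,0],
    [0,0,0],
    [0,0,0],
  ],
)

```text
time: 12.32
tcp_pos: [567.3, -291.0, 87.8]
ee_rot: [-0.416, 0.417, -0.571, 0.572]
contact_force: [-1.1, 0.7, 4.1]
grip_width: -0.4
```

Emit:
jog_arm(
  hand=[-1,-1,-1,-1,-1],
  travel=[
    [0,0.5,-0.2],
    [0,1,-0.4],
    [0,1.4,-0.5],
    [0,1.7,-0.5],
    [0,1.8,-0.5],
  ],
  turn=[
    [0,0,0],
    [0,0,0],
    [0,0,0],
    [0,0,0],
    [0,0,0],
  ],
)

```text
time: 12.73
tcp_pos: [562.4, -289.5, 69.0]
ee_rot: [0.416, -0.417, 0.572, -0.571]
contact_force: [0.2, -1.0, 2.9]
grip_width: 0.2
```

Run:
```python
from h import *
show()
p,d=snapshot("scene");cv2.imwrite("pics/s10.png",cv2.resize(p[100:280,200:420],None,fx=3.3,fy=3.3,interpolation=cv2.INTER_CUBIC)[:,:,::-1])
```

```text
t 12.73 unit [ 9.5 -0.5 69. ] tilt -0.0 x.uy -1.0 y.uy -0.001 F_u [ 0.5 -0.9  2.9] w 0.19680355585285006 j [ 0.2   1.06  0.51  1.42 -0.62  0.82 -0.96]
```

View pics/s10.png

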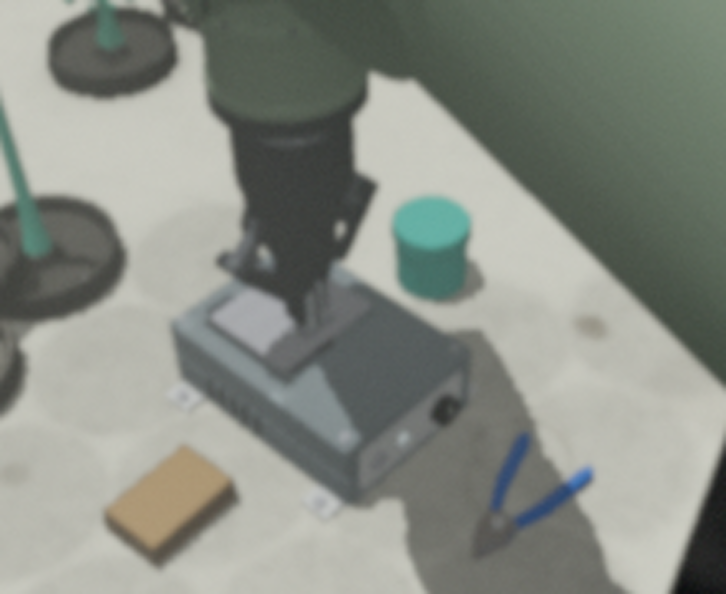

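Nearly shut. Next I'll press it in to the stop.

Emit:
jog_arm(
  hand=[-1,-1,-1,-1,-1],
  travel=[
    [0,0.1,0],
    [0,0.2,0],
    [0,0.3,0],
    [0,0.4,0],
    [0,0.4,0],
  ],
  turn=[
    [0,0,0],
    [0,0,0],
    [0,0,0],
    [0,0,0],
    [0,0,0],
  ],
)

```text
time: 13.2
tcp_pos: [562.3, -289.4, 65.3]
ee_rot: [0.416, -0.417, 0.572, -0.571]
contact_force: [-2.3, 0.8, 2.2]
grip_width: 0.1
```

Emit:
jog_arm(
  hand=[-1,-1,-1,-1,-1],
  travel=[
    [0,0.1,0],
    [0,0.2,0],
    [0,0.25,0],
    [0,0.3,0],
    [0,0.3,0],
  ],
  turn=[
    [0,0,0],
    [0,0,0],
    [0,0,0],
    [0,0,0],
    [0,0,0],
  ],
)

```text
time: 13.62
tcp_pos: [562.5, -289.5, 63.3]
ee_rot: [-0.416, 0.417, -0.571, 0.572]
contact_force: [-9.2, 3.9, 19.7]
grip_width: -0.1
```

Emit:
jog_arm(
  hand=[-1,-1,-1,-1,-1],
  travel=[
    [0,0.05,0],
    [0,0.1,0],
    [0,0.15,0],
    [0,0.15,0],
    [0,0.15,0],
  ],
  turn=[
    [0,0,0],
    [0,0,0],
    [0,0,0],
    [0,0,0],
    [0,0,0],
  ],
)

```text
time: 14.03
tcp_pos: [562.5, -289.6, 62.9]
ee_rot: [-0.417, 0.416, -0.571, 0.572]
contact_force: [-13.7, 8.7, 39.3]
grip_width: 0.1
```

Emit:
jog_arm(
  hand=[-1,-1,-1,-1,-1],
  travel=[
    [0,-1,0],
    [0,-3,0],
    [0,-6,0],
    [0,-10,0],
    [0,-14,0],
  ],
  turn=[
    [0,0,0],
    [0,0,0],
    [0,0,0],
    [0,0,0],
    [0,0,0],
  ],
)

```text
time: 14.45
tcp_pos: [562.3, -289.2, 202.1]
ee_rot: [0.416, -0.417, 0.572, -0.571]
contact_force: [0.5, 0.1, 0.4]
grip_width: 0.3
```

Emit:
jog_arm(
  hand=[-1,-1,-1,-1,-1],
  travel=[
    [0,0,-1],
    [0,0,-3],
    [0,0,-5],
    [0,0,-5],
    [0,0,-5],
  ],
  turn=[
    [0,0,0],
    [0,0,0],
    [0,0,0],
    [0,0,0],
    [0,0,0],
  ],
)

```text
time: 14.87
tcp_pos: [515.1, -273.9, 201.3]
ee_rot: [-0.417, 0.416, -0.571, 0.572]
contact_force: [0.3, 0.0, 0.0]
grip_width: -0.1
```

Emit:
jog_arm(
  hand=[-1,-1,-1,-1,-1],
  travel=[
    [0,0,0],
    [0,0,0],
    [0,0,0],
    [0,0,0],
    [0,0,0],
  ],
  turn=[
    [0,0,0],
    [0,0,0],
    [0,0,0],
    [0,0,0],
    [0,0,0],
  ],
)

```text
time: 15.28
tcp_pos: [515.1, -274.1, 200.8]
ee_rot: [-0.416, 0.417, -0.571, 0.571]
contact_force: [-0.8, 0.2, 0.6]
grip_width: -0.1
```

Run:
```python
from h import *
show()
p,d=snapshot("scene");cv2.imwrite("pics/s11.png",cv2.resize(p[100:280,200:420],None,fx=3.3,fy=3.3,interpolation=cv2.INTER_CUBIC)[:,:,::-1])
W=cloud("scene",d);q=(W[d>0]-C)@U
d0=np.load("scene0.npy");q0=(cloud("scene",d0)[d0>0]-C)@U
for qq in(q0,q):
    for a,b in((-8,10),(10,30),(30,50),(50,62)):
        m=(qq[:,0]>a)&(qq[:,0]<b)&(abs(qq[:,1])<36)&(qq[:,2]<90)&(qq[:,2]>20);print((a,b),m.sum(),np.median(qq[m,2]).round(1))
```

```text
t 15.28 unit [-40.2  -0.6 200.8] tilt -0.0 x.uy -1.0 y.uy -0.001 F_u [-0.8 -0.1  0.6] w -0.07367987461856164 j [ 0.15  0.83  0.6   1.51 -0.53  0.97 -0.98]
(-8, 10) 210 67.0
(10, 30) 205 66.8
(30, 50) 201 66.8
(50, 62) 120 66.5
(-8, 10) 206 66.8
(10, 30) 209 66.7
(30, 50) 203 66.8
(50, 62) 109 66.8
```

View pics/s11.png

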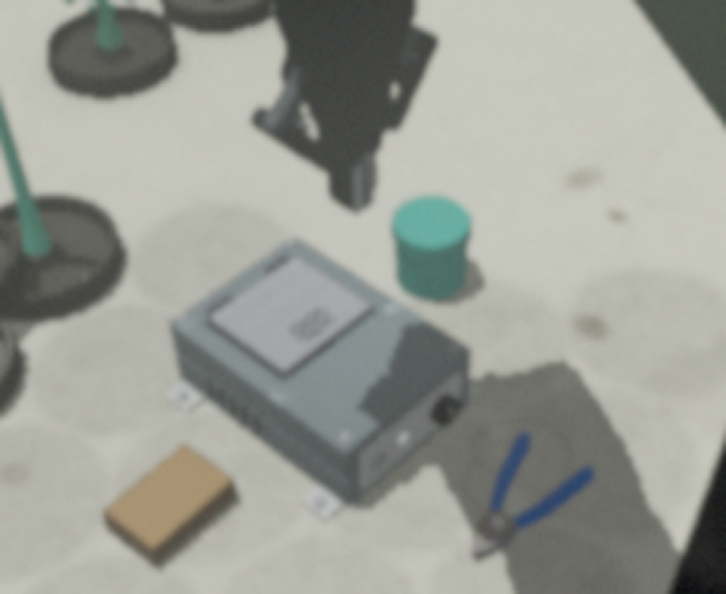

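The cover stays shut at its original height, with its face at about 66.8 mm (crop (290,315)). The mould, jar and cutters look unmoved, and the hand is clear. Handing in.

Run:
```python
from plant import *
print(finish_job(),read_state()["time"])
```

```text
the job is handed in; nothing more can be done
the job is handed in; nothing more can be done
```

I opened the cover, pressed the reset button to the bottom and latched the cover shut again, in that order. I handed the job in at about 15.3 s of the 67 s allowed.

- **Opening:** I pressed the cover pad to its stop with the closed fingertips (about 38 N upward at the end). After I let go it sprang fully open, and the picture confirmed this.
- **Reset button:** I pressed with the hand leaning about 18° towards the unit's front. Force rose gently to about 4 N, then sharply to 36 N at a fingertip height of about 50 mm. That matches the full 6 mm travel.
- **Closing:** I pushed the cover over from behind, pressed it to its stop (about 39 N upward) and let go.

**Last checks:** About a second after release, the depth reading puts the cover face at 66.7–66.8 mm across its length, compared with 66.5–67.0 mm at the start. The contact force was about zero and the hand was 130 mm clear of the unit. The mould, jar and cutters look unmoved.

**What fell short:**
- Twice the arm could not reach the tilt I asked for because joint 6 was at its 0 limit (it read 0.00), so I reduced the tilt.
- I judged the button's travel from force and height, because the hand hid it from the cameras.
- None of the checks disagreed.

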